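Close the snap lid of the class specimen kit and confirm it is seated

TASK

The clear lid of the blue specimen kit box lies loose on the two orange side catches, pulled forward towards the robot. Slide it back against the rear stop while it still rides on the catches, press it down until both catches have snapped over it and it lies flat on the rim, and take the hand off; then lean on the lid once more with about 12 N for a second to confirm that it is fully home, and let go. The lid is brittle, so never bear on it with more than 40 N, and leave the bottles and the jar undisturbed.

Things in the scene. Friction and masses are not known exactly. Their poses are not given: they have to be found in the camera images.
- kit: Blue open box fixed to the table: 100 (x, front to back) x 160 (y, width) mm, rim 60 mm up. Origin at the centre of its underside; x points from its open front to the rear stop, y to its left, z up. An unseated lid rests between the slopes of the two orange catches, its underside about 77 mm up.
- rear_stop (a point): Centre of the front face of the rear stop, 80 mm up: an upright blue strip behind the back rim, 120 mm wide, face at x = +51 mm of the box, top 95 mm up.
- nose_left (a point): Tip of the left catch's nose, at y = +76 mm, z = 71 mm of the box. The orange spring catch is 84 mm long (x), reaches out to y = 88 mm, top 84 mm up. Its nose slopes inward and down; the lid's end must be pressed down about 17 mm, at roughly 12 to 20 N, until the nose springs out over it.
- nose_right (a point): Tip of the right catch's nose, at y = -76 mm, z = 71 mm of the box; the mirror image of the left catch.
- lid: Clear flat lid, 100 (x) x 160 (y) x 8 mm, 0.12 kg, loose, with a rib (80 mm long, 14 mm deep) under each end that locates inside the box walls. Origin at the centre of the plate's underside, axes as the box's when seated. Starts on the catch slopes, 15 to 32 mm forward (-x of the box) of its home. Home: origin at x = y = 0, z = 60 mm of the box.
- lid_left (a point): Point on the lid's underside, 78 mm to the left (+y) of its centre: the left end, 60 mm above the table when snapped home.
- lid_right (a point): Point on the lid's underside, 78 mm to the right (-y) of its centre: the right end, 60 mm above the table when snapped home.
- jar: Bystander: small clear jar with white lid, 51 mm wide, 65 mm tall, loose, origin under its centre.
- glue_bottle: Bystander: white bottle, 43 mm wide, 131 mm tall, loose, origin under its centre.
- wash_bottle: Bystander: clear bottle, 77 mm wide, 186 mm tall, loose, origin under its centre.

How it is judged:
On the way, in this order (a step that is already met when the one before it is completed fails the run):
1. the lid is slid back to within 5 mm of its home along the box, still riding on both catches (x of lid in the frame of kit above -0.005 m and z of each of lid_left, lid_right in the frame of kit above 0.068 m), for 0.1 s.
2. both ends are snapped down onto the rim (underside within 3 mm of it) and stay there with the hand off the lid (z of each of lid_left, lid_right in the frame of kit below 0.063 m and x of lid in the frame of kit above -0.005 m and angle between the x axis of lid and the x axis of kit, either way round below 0.06 rad and contact force between each of the fingers, the arm and lid below 0.3 N), for 0.2 s.
3. the seated lid is pressed again with more than 8 N, held for 0.5 s (z of each of lid_left, lid_right in the frame of kit below 0.063 m and x of lid in the frame of kit above -0.005 m and angle between the x axis of lid and the x axis of kit, either way round below 0.06 rad and contact force between any of the fingers, the arm and lid above 8 N), for 0.5 s.
At the end, for the whole second after the job is handed in: The lid is at rest on the box, both ends within 3 mm of the rim under their catches, within 5 mm of the rear position and turned less than 0.06 rad (z of each of lid_left, lid_right in the frame of kit below 0.063 m and x of lid in the frame of kit above -0.005 m and angle between the x axis of lid and the x axis of kit, either way round below 0.06 rad and linear speed of lid below 0.02 m/s); the robot touches nothing.
It fails at once if the lid is borne on with more than 40 N (contact force between any of the fingers, the arm and lid above 40 N).
It fails at once if the jar is moved more than 30 mm (distance of jar from where it was at the start of the episode above 0.03 m).
It fails at once if the glue bottle is moved more than 30 mm (distance of glue_bottle from where it was at the start of the episode above 0.03 m).
It fails at once if the wash bottle is moved more than 30 mm (distance of wash_bottle from where it was at the start of the episode above 0.03 m).
It also fails if it takes over 58 s, if anything falls off the work surface, if the arm or the gripper's body presses on something with over 40 N, if the wrist force passes 120 N, or if a joint passes its speed limit or range.

ROBOT

A 6-joint arm with a two-finger parallel gripper is mounted at the origin on a cart in front of the work surface, level with it; the furniture and walls round the work are solid. World frame = base frame: x ahead of the robot, y to its left, z up, the work surface at z = 0. Lengths are in m, angles in rad, forces in N, time in s.
With the tool pointing down it reaches from about 0.3 to 0.875 m from the base axis. Payload 6.4 kg.
Tool frame: the origin (TCP) lies at the very end of the fingers, on their centre line; the grasp point (between the pads) lies ctrl.grip_point_offset behind it (ctrl.grip_point_offset is the distance from the TCP to the grasp point, in m); z points along the fingers, x is the direction in which the jaws open and shut, and the axes are right-handed (so a half turn about z gives the same grasp; the last joint's range is limited). The gripper opens to 85 mm and grips with 20 to 120 N. Pads are 22 mm wide; open, the fingers measure 114 mm over their backs; the gripper's body (76 mm by 85 mm) begins 54 mm behind the grasp point. The pads swing forward as they close: fully open they stand 13 mm farther back than shut.
Start: joints at [-1.508, 0.181, 1.607, -0, 1.354, -0.206], TCP at [0.153, -0.554, 0.231] pointing down, gripper open.
Joint ranges: [-2.99, 2.99], [-0.89, 2.07], [0.3, 2.58], [-1.14, 4.28], [0, 2.63], [-3.12, 3.12]. Speed limits (rad/s): [2.57, 2.57, 3.01, 3.14, 3.14, 3.14].

INTERFACE

Orientations are given as a unit quaternion [w, x, y, z].
In Python, from bench import get_obs, viewer, workorder, ctrl gives the robot as it stands. The module is installed in compiled form; this text tells all that it offers.
- The arm moves only by the tool move_arm, never from a script. Its argument "increments" is a list of rows, each an object of numbers: "tx", "ty", "tz": the shift along the tool's x, y, z in m; "turn": the turn about the tool's z in degrees. A call has 1 to 20 rows; each row is the pose to reach, as a shift and turn from the pose commanded when the call began, along the tool's axes at that moment; what a row does not reach only later rows make up. A row lasts 1/12 s, in which the tool goes at most 41.7 mm and 7.16 degrees, less where a joint would pass 70% of its speed; a pose out of reach is approached as far as the arm can. A call with a gripper value outside its range is refused whole. "gripper" is the opening, from 0 (shut) to 1 (fully open), set as the call begins (left out, the last holds). The fingers move at their own pace and stop on an object; the grip force is fixed at half the most. Time passes only in rows, so rows that repeat a pose let the fingers close. It gives the time, the measured TCP pose, the force and the opening at its end, in the units of the state.
- get_obs(): the state, without advancing time (a new reading comes with each control period).
- viewer.camera(name): name is "scene" or "top" or "wrist"; returns (picture, depth): 400x640x3 uint8, red, green, blue; 400x640 float32, m along the optical axis (not along the pixel's ray), 0 where there is no reading.
- viewer.get_calibration(name): a dict with "intrinsics" (3x3 intrinsics, pixels), "k1" (the pictures are not rectified: a ray, as slopes to the right and down, at radius r is drawn at 1 + k1 r^2 times it, then the intrinsics apply), "origin" and "attitude" of the camera in the world. Camera axes: x right, y up, looking along -z (the intrinsics and any distortion apply to the point x, -y, -z); pixel columns grow to the right and rows downward; lengths in m; the calibration is good to about 2 mm. A picture is of the moment at which its call begins: read the wrist's pose just before it. get_calibration takes no time and is no camera call; for the wrist camera it gives the pose at the moment of the call.
- workorder.hand_in(): hands the job in, once; it reports no verdict.
The state is a dict: "time_s": time; "q": joint angles; "dq": joint speeds; "joint_efforts": joint torques, N m; "eef_pos": TCP position; "eef_rot": TCP orientation; "wrist_force": force on the tool from outside, world axes, zero at the start; "torque": the same for the moment, N m; "opening": opening from 0.0 (shut) to 1.0 (fully open).
Only numpy, scipy, OpenCV 4.12 (cv2) and the standard library are available. Lean on these libraries where they do the work, as an engineer would, in place of code of your own. Each camera call takes 0.05 s, during which the arm holds its last target.

## Working session

There is one attempt and no reset: what is moved stays moved. The work goes in short steps, Python scripts to look and compute and a tool call to move; the robot and the scene stay as the last step left them, time stands still between calls to the robot, and variables do not carry over. Pictures are saved under pics/ and viewed, and the job is handed in when it is done.

Besides the shell and the picture viewer there is one more tool, called after "Request:" as name(argument=value, ...) on one line, values as JSON. move_arm: Moves the arm, as the interface text tells. Its arguments: {"type":"object","properties":{"increments":{"type":"array"},"gripper":{"type":"number"}},"required":["increments"]}

```bash
mkdir -p pics; cat > h.py <<'E'
from bench import get_obs, viewer, workorder, ctrl
import numpy as np, cv2
def grab(n,tag):
    c=viewer.get_calibration(n); p,d=viewer.camera(n)
    cv2.imwrite(f'pics/{tag}.png',p[:,:,::-1]); np.savez(f'pics/{tag}.npz',p=p,d=d,**{k:np.array(v) for k,v in c.items()})
    return p,d,c
def load(tag): return np.load(f'pics/{tag}.npz')
def R(c):
    a=np.array(c['attitude'])
    if a.size==9: return a.reshape(3,3)
    w,x,y,z=a
    from scipy.spatial.transform import Rotation
    return Rotation.from_quat([x,y,z,w]).as_matrix()
def ray(c,u,v):
    K=np.array(c['intrinsics']);k=float(c['k1'])
    s=cv2.undistortPoints(np.array([[[u,v]]],float),K,np.array([k,0,0,0.]))[0,0]
    return np.array(c['origin']),R(c)@np.array([s[0],-s[1],-1])
def atz(c,u,v,z):
    o,r=ray(c,u,v); return o+r*(z-o[2])/r[2]
def proj(c,P):
    K=np.array(c['intrinsics']);k=float(c['k1'])
    q=R(c).T@(np.array(P)-np.array(c['origin'])); s=np.array([q[0],-q[1]])/-q[2]
    s=s*(1+k*(s@s)); return K[:2,:2]@s+K[:2,2]
def atd(c,d,u,v):
    o,r=ray(c,u,v); return o+r*d[int(v),int(u)]
E
python3 - <<'E'
from h import *
print(get_obs()); print(ctrl.grip_point_offset)
for n in ['scene','top','wrist']:
    p,d,c=grab(n,n+'0'); print(n,c)
E
```

```text
{'time_s': 0.0, 'q': array([-1.50828082e+00,  1.81563379e-01,  1.60799764e+00, -3.61224859e-06,
        1.35377786e+00, -2.06293933e-01]), 'dq': array([ 0.00013974,  0.0018761 , -0.00041077, -0.0007677 , -0.00015504,
       -0.00046075]), 'joint_efforts': array([ 1.14038467e-03, -4.44870865e+01, -3.51338017e+01, -3.05704189e-04,
        9.05779103e-03, -7.54502764e-06]), 'eef_pos': array([ 0.1526952 , -0.55379201,  0.23037659]), 'eef_rot': array([-6.58980493e-04,  7.95482121e-01, -6.05976429e-01, -5.72777809e-04]), 'wrist_force': array([-0.10319992, -0.12959064, -0.19089714]), 'torque': array([ 0.01321028, -0.03449019,  0.00517259]), 'opening': 0.9954416529547497}
0.0187
scene {'intrinsics': array([[450.64016565,   0.        , 318.95194613],
       [  0.        , 450.64016565, 194.27638568],
       [  0.        ,   0.        ,   1.        ]]), 'k1': 0.039726582608018694, 'origin': array([-0.08885699,  0.51251723,  0.72746021]), 'attitude': array([-0.38596992, -0.19281233,  0.40009703,  0.8085623 ])}
top {'intrinsics': array([[395.80596703,   0.        , 319.21339482],
       [  0.        , 395.80596703, 204.8487468 ],
       [  0.        ,   0.        ,   1.        ]]), 'k1': 0.02284919364964784, 'origin': array([ 0.43231292, -0.02367114,  1.02606776]), 'attitude': array([-0.69900008, -0.04716919,  0.06396366,  0.71069164])}
wrist {'intrinsics': array([[297.0594028 ,   0.        , 321.29598021],
       [  0.        , 297.0594028 , 197.87169137],
       [  0.        ,   0.        ,   1.        ]]), 'k1': 0.0069246957866443155, 'origin': array([ 0.2223786 , -0.53546686,  0.37285349]), 'attitude': array([ 0.78733254, -0.11304613,  0.08696892, -0.59980368])}
```

View pics/scene0.png

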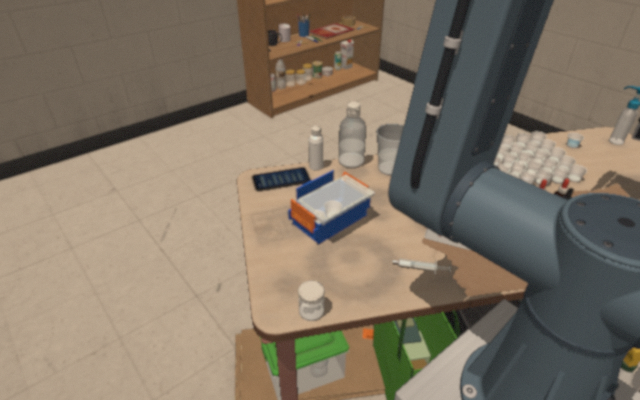

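View pics/top0.png

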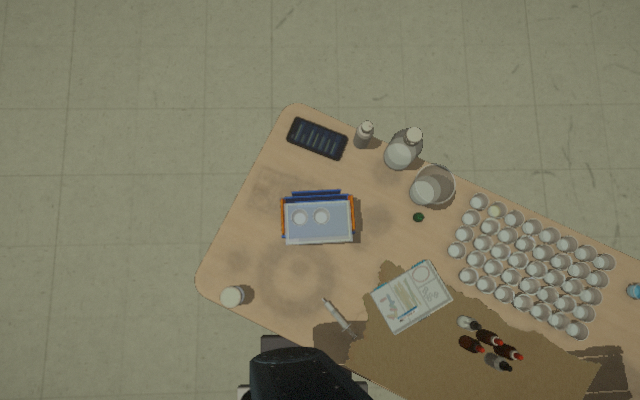

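```bash
python3 - <<'E'
from h import *
for t,(u0,v0,w,h),s in [('top0',(265,175,105,80),7),('scene0',(275,155,110,90),7)]:
    p=load(t)['p'][v0:v0+h,u0:u0+w,::-1]
    im=cv2.resize(p,None,fx=s,fy=s,interpolation=cv2.INTER_CUBIC)
    for i in range(0,w,10): cv2.putText(im,str(u0+i),(i*s,10),0,.35,(0,255,255),1); cv2.line(im,(i*s,12),(i*s,18),(0,255,255),1)
    for i in range(10,h,10): cv2.putText(im,str(v0+i),(0,i*s+4),0,.35,(0,255,255),1); cv2.line(im,(24,i*s),(30,i*s),(0,255,255),1)
    cv2.imwrite(f'pics/{t}_c.png',im)
c=load('top0')
for (u,v,z) in [(287,244,.085),(353,241,.085),(317,191,.095),(319,220,.085)]: print(atz(c,u,v,z),atd(c,c['d'],u,v))
E
```

```text
[0.48880887 0.03046174 0.085     ] [0.4888763  0.03052635 0.08387677]
[ 0.49324914 -0.1262092   0.085     ] [ 4.98731900e-01 -1.35435103e-01  3.27093394e-04]
[ 0.61351963 -0.0425352   0.095     ] [ 0.61348892 -0.04253201  0.09515777]
[ 0.54473926 -0.04628973  0.085     ] [ 0.54485298 -0.04631261  0.08404806]
```

View pics/top0_c.png

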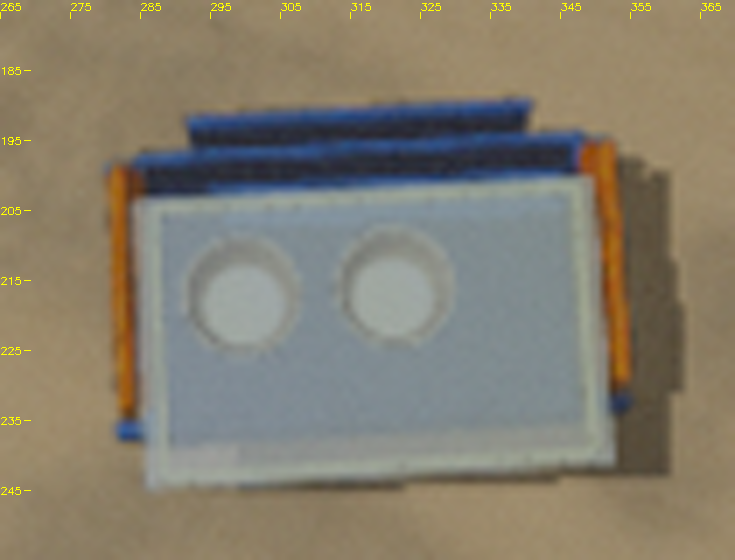

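View pics/scene0_c.png

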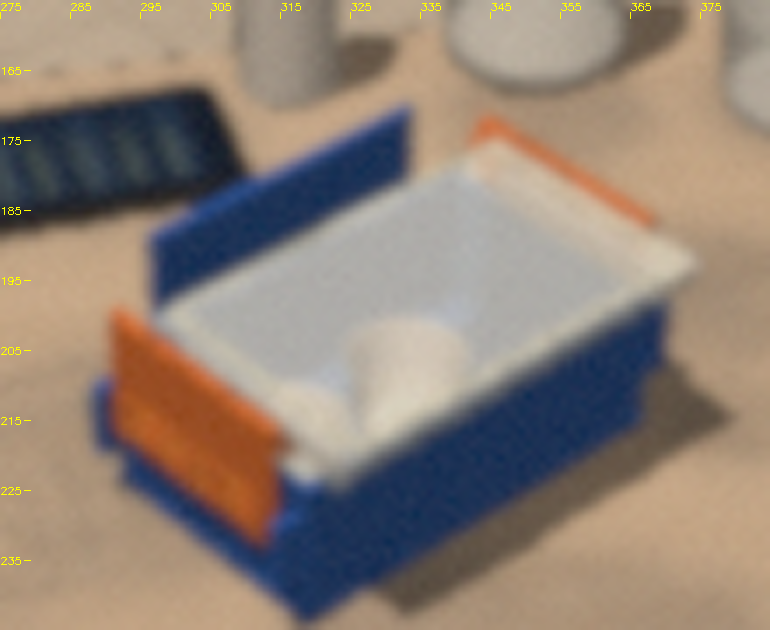

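View pics/wrist0.png

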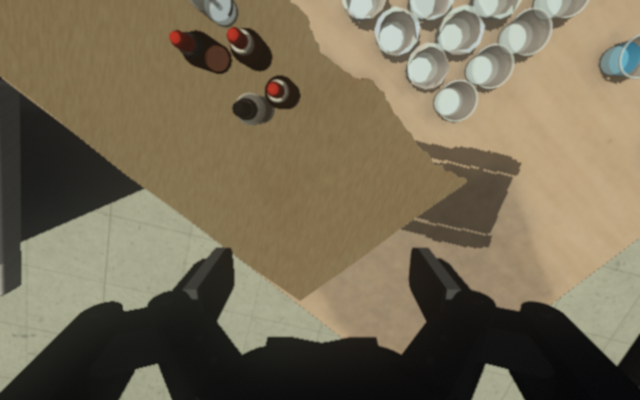

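```bash
python3 - <<'E'
from h import *
c=load('top0')
def f(u,v,z): return atz(c,265+u/7-.5,175+v/7-.5,z)
S=[f(189,125,.095),f(529,105,.095)]
L=[f(136,200,.085),f(590,178,.085),f(613,465,.085),f(148,488,.085)]
def ang(a,b): return np.degrees(np.arctan2(*(b-a)[1::-1])) # placeholder
v=S[0]-S[1]; print('stop',S,np.linalg.norm(v)); 
yk=v/np.linalg.norm(v); xk=np.array([yk[1],-yk[0],0]); 
print('kit yaw',np.degrees(np.arctan2(xk[1],xk[0])))
m=(S[0]+S[1])/2; kit=m-xk*.051; print('kit',kit)
print('lid corners',L,'widths',np.linalg.norm(L[0]-L[1]),np.linalg.norm(L[3]-L[2]),np.linalg.norm(L[0]-L[3]),np.linalg.norm(L[1]-L[2]))
lc=sum(L)/4; x=(L[0]-L[3]+L[1]-L[2]); print('lid',lc,'yaw',np.degrees(np.arctan2(x[1],x[0])),'in kit',(lc-kit)@xk,(lc-kit)@yk)
# blue back rim line and catch corners
for n,p in [('catchLback',f(110,168,.084)),('catchLfront',f(122,418,.084)),('catchRback',f(613,143,.084)),('catchRfront',f(628,382,.084)),('catchRfront',f(628,382,.084))]: print(n,p,(p-kit)@xk,(p-kit)@yk)
E
```

```text
stop [array([0.61106646, 0.01847677, 0.095     ]), array([ 0.61640723, -0.09796937,  0.095     ])] 0.11656854838167
kit yaw 2.626014325153681
kit [ 0.5627904  -0.04208294  0.095     ]
lid corners [array([0.5870247 , 0.03729887, 0.085     ]), array([ 0.59242178, -0.1191693 ,  0.085     ]), array([ 0.493455  , -0.12400345,  0.085     ]), array([0.48835959, 0.0336678 , 0.085     ])] widths 0.15656122590570798 0.15775356447286162 0.09873190689019277 0.09908476884640227
lid [ 0.54031527 -0.04305152  0.085     ] yaw 2.4526687458424625 in kit -0.022495910534145867 6.217276964040524e-05
catchLback [0.59848753 0.04624835 0.084     ] 0.039706677932052695 0.08660301036296066
catchLfront [0.51225602 0.04242552 0.084     ] -0.046609425974570344 0.08673502490331268
catchRback [ 0.60476964 -0.12761851  0.084     ] 0.03801620394357089 -0.08736908766374758
catchRfront [ 0.52171725 -0.13013972  0.084     ] -0.04506448299569463 -0.08608247257522676
catchRfront [ 0.52171725 -0.13013972  0.084     ] -0.04506448299569463 -0.08608247257522676
```

```bash
cat >> h.py <<'E'
from scipy.spatial.transform import Rotation
KIT=np.array([.5625,-.042,0]);KY=np.radians(2.6)
XK=np.array([np.cos(KY),np.sin(KY),0]);YK=np.array([-np.sin(KY),np.cos(KY),0])
def tool():
    o=get_obs(); w,x,y,z=o['eef_rot']; return o,Rotation.from_quat([x,y,z,w]).as_matrix()
def togo(kx,ky,z,yaw=None):
    o,T=tool(); P=KIT+XK*kx+YK*ky+np.array([0,0,z]); d=T.T@(P-o['eef_pos'])
    y=np.degrees(np.arctan2(T[1,0],T[0,0])); print('shift mm',np.round(d*1000,1),'yaw',y,'turn to kit',(y-2.6), 'P',P)
def st():
    o,T=tool(); e=o['eef_pos']-KIT; print('t',o['time_s'],'kit xyz mm',np.round([e@XK*1e3,e@YK*1e3,e[2]*1e3],1),'F',np.round(o['wrist_force'],2),'op',round(o['opening'],3),'q',np.round(o['q'],2), 'tilt',T[:,2].round(4))
E
python3 -c "
from h import *
togo(-.125,0,.20)
c=load('top0')
for n,u,v,z in [('jar',232,296,.065),('glue',366,128,.131),('wash',414,135,.186)]: print(n,atz(c,u,v,z))"
```

```text
shift mm [-412.4 -409.2   31.3] yaw -74.59819280612639 turn to kit -77.19819280612639 P [ 0.43762868 -0.04767037  0.2       ]
jar [0.37026281 0.16149757 0.065     ]
glue [ 0.756655   -0.16044508  0.131     ]
wash [ 0.71926151 -0.25819832  0.186     ]
```

Request:
move_arm(increments=[{"tx":-0.0258,"ty":-0.0256,"turn":-4.8},{"tx":-0.0516,"ty":-0.0512,"turn":-9.6},{"tx":-0.0774,"ty":-0.0767,"turn":-14.5},{"tx":-0.103,"ty":-0.102,"turn":-19.3},{"tx":-0.129,"ty":-0.128,"turn":-24.1},{"tx":-0.155,"ty":-0.153,"turn":-29},{"tx":-0.18,"ty":-0.179,"turn":-33.8},{"tx":-0.206,"ty":-0.205,"turn":-38.6},{"tx":-0.232,"ty":-0.23,"turn":-43.4},{"tx":-0.258,"ty":-0.256,"turn":-48.2},{"tx":-0.284,"ty":-0.281,"turn":-53.1},{"tx":-0.309,"ty":-0.307,"turn":-57.9},{"tx":-0.335,"ty":-0.332,"turn":-62.7},{"tx":-0.361,"ty":-0.358,"turn":-67.5},{"tx":-0.387,"ty":-0.384,"turn":-72.4},{"tx":-0.4124,"ty":-0.4092,"tz":0.031,"turn":-77.2},{"tx":-0.4124,"ty":-0.4092,"tz":0.031,"turn":-77.2},{"tx":-0.4124,"ty":-0.4092,"tz":0.031,"turn":-77.2},{"tx":-0.4124,"ty":-0.4092,"tz":0.031,"turn":-77.2}], gripper=0)

```text
validation failed for argument at $.in...
```

```bash
python3 -c "
from h import *
st(); togo(-.125,0,.07)
p,d,c=grab('wrist','w1');grab('scene','s1');grab('top','t1')"
```

```text
t 0.15 kit xyz mm [-432.6 -492.8  230.6] F [-0.1   0.16  0.38] op 1.001 q [-1.51  0.18  1.61  0.    1.35 -0.21] tilt [-1.0e-04  1.4e-03 -1.0e+00]
shift mm [-412.2 -409.1  161.3] yaw -74.59819280612639 turn to kit -77.19819280612639 P [ 0.43762868 -0.04767037  0.07      ]
```

View pics/w1.png

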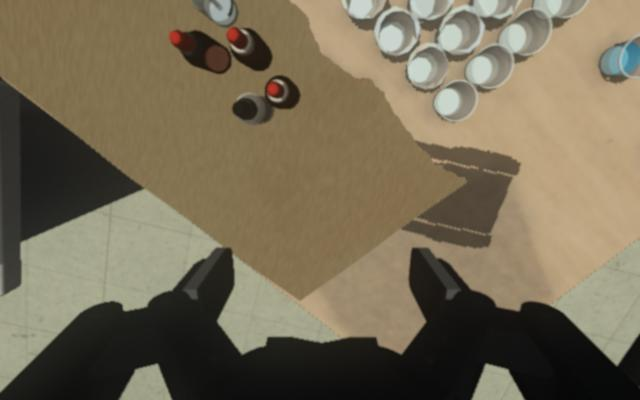

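View pics/s1.png

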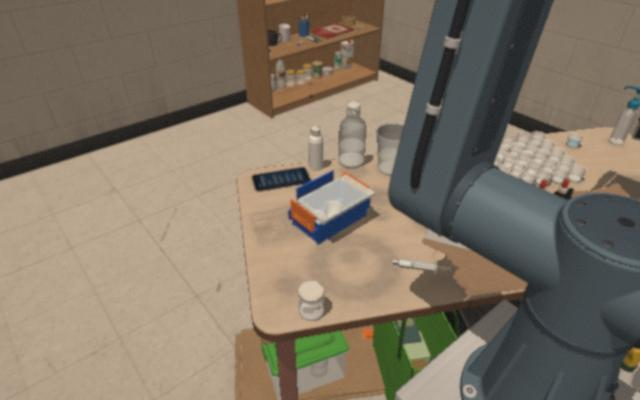

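The move was refused and the arm is unmoved. I'll send every field in each row.

Request:
move_arm(increments=[{"tx":-0.026,"ty":-0.026,"tz":0,"turn":-4.8},{"tx":-0.052,"ty":-0.051,"tz":0,"turn":-9.6}], gripper=0)

```text
time_s: 0.47
eef_pos: [0.1876, -0.4907, 0.2307]
eef_rot: [-0.0, 0.844, -0.537, -0.0]
wrist_force: [0.9, -0.4, 0.3]
opening: 0.748
```

```bash
python3 -c "
from h import *
st(); togo(-.125,0,.20)"
```

```text
t 0.4667 kit xyz mm [-394.8 -431.2  230.7] F [ 0.92 -0.43  0.3 ] op 0.748 q [-1.43  0.07  1.73  0.    1.34 -0.3 ] tilt [-0.e+00  7.e-04 -1.e+00]
shift mm [-295.4 -414.2   31. ] yaw -64.93315999718888 turn to kit -67.53315999718887 P [ 0.43762868 -0.04767037  0.2       ]
```

Request:
move_arm(increments=[{"tx":-0.021,"ty":-0.03,"tz":0,"turn":-4.8},{"tx":-0.042,"ty":-0.059,"tz":0,"turn":-9.6},{"tx":-0.063,"ty":-0.089,"tz":0,"turn":-14.5},{"tx":-0.084,"ty":-0.118,"tz":0,"turn":-19.3},{"tx":-0.105,"ty":-0.148,"tz":0,"turn":-24.1},{"tx":-0.127,"ty":-0.178,"tz":0,"turn":-29},{"tx":-0.148,"ty":-0.207,"tz":0,"turn":-33.8},{"tx":-0.169,"ty":-0.237,"tz":0,"turn":-38.6},{"tx":-0.19,"ty":-0.266,"tz":0,"turn":-43.4},{"tx":-0.211,"ty":-0.296,"tz":0,"turn":-48.2},{"tx":-0.232,"ty":-0.325,"tz":0,"turn":-53.1},{"tx":-0.253,"ty":-0.355,"tz":0,"turn":-57.9},{"tx":-0.274,"ty":-0.385,"tz":0.01,"turn":-62.7},{"tx":-0.2954,"ty":-0.4142,"tz":0.02,"turn":-67.5},{"tx":-0.2954,"ty":-0.4142,"tz":0.031,"turn":-67.5},{"tx":-0.2954,"ty":-0.4142,"tz":0.031,"turn":-67.5}], gripper=0)

```text
time_s: 1.8
eef_pos: [0.4377, -0.0456, 0.1982]
eef_rot: [-0.001, 1.0, 0.024, -0.002]
wrist_force: [-0.1, -0.2, -1.2]
opening: -0.001
```

```bash
python3 -c "
from h import *
st(); togo(-.125,0,.07)
p,d,c=grab('wrist','w1');grab('scene','s1');grab('top','t1')"
```

```text
t 1.8 kit xyz mm [-124.8    2.1  198.2] F [-0.12 -0.17 -1.18] op -0.001 q [-0.37 -0.1   1.96 -0.    1.28 -0.42] tilt [-0.0036  0.0013 -1.    ]
shift mm [  0.3   2.2 128.2] yaw 2.7475298261802137 turn to kit 0.1475298261802136 P [ 0.43762868 -0.04767037  0.07      ]
```

View pics/w1.png

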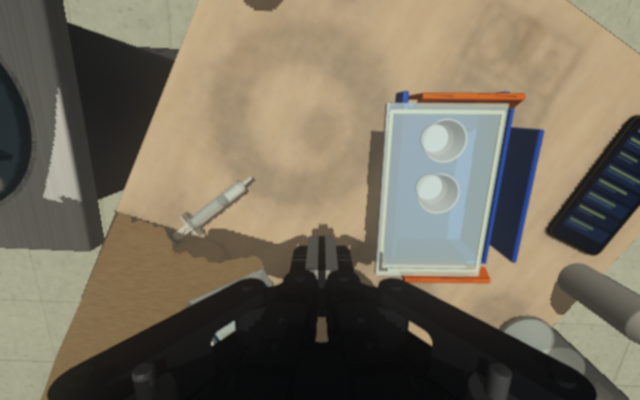

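View pics/s1.png

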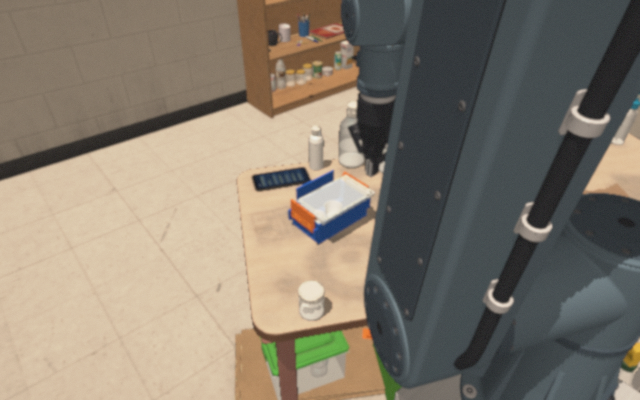

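View pics/t1.png

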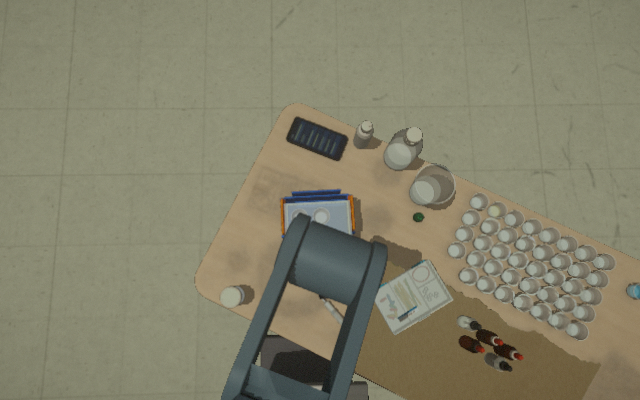

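```bash
python3 -c "
from h import *
o=get_obs();c=load('s1');print(proj(c,o['eef_pos']));w=load('w1');print(proj(w,o['eef_pos']),w['origin'])
print(atd(w,w['d'],316,240),atd(w,w['d'],326,236))
def f(u,v,z):
  p=atz(w,u,v,z)-KIT; print(np.round(p*1000),round(p@XK*1e3,1),round(p@YK*1e3,1),'depth',np.round(atd(w,w['d'],u,v)*1e3))
for a in [(389,105,.085),(508,107,.085),(484,275,.085),(378,273,.085),(543,129,.095),(516,262,.095)]: f(*a)
"
```

```text
[371.25512754 173.43894754]
[321.59540858 258.61812922] [0.43539525 0.02531988 0.34067866]
[ 0.43510696 -0.03525593  0.20716261] [ 0.44003063 -0.03491646  0.20254145]
[-73.  75.  85.] -69.5 77.8 depth [490.  33.  84.]
[24. 77. 85.] 27.7 76.3 depth [595.  36.  71.]
[ 36. -77.  85.] 32.3 -78.7 depth [ 602. -123.   79.]
[-66. -80.  85.] -69.9 -77.2 depth [ 496. -122.   85.]
[50. 62. 95.] 52.7 59.3 depth [613.  20.  94.]
[ 56. -57.  95.] 53.2 -59.2 depth [ 689. -147.    0.]
```

Request:
move_arm(increments=[{"tx":0,"ty":0.002,"tz":0.03,"turn":0},{"tx":0,"ty":0.002,"tz":0.06,"turn":0},{"tx":0,"ty":0.002,"tz":0.09,"turn":0},{"tx":0,"ty":0.002,"tz":0.115,"turn":0},{"tx":0,"ty":0.002,"tz":0.128,"turn":0},{"tx":0,"ty":0.002,"tz":0.128,"turn":0},{"tx":0,"ty":0.002,"tz":0.128,"turn":0}])

```text
time_s: 2.53
eef_pos: [0.4386, -0.0512, 0.0727]
eef_rot: [-0.0, 1.0, 0.02, -0.0]
wrist_force: [-0.8, -0.5, 1.5]
opening: 0.0
```

```bash
python3 -c "
from h import *
st(); p,d,c=grab('wrist','w2');grab('scene','s2')"
```

```text
t 2.5333 kit xyz mm [-124.1   -3.5   72.7] F [-0.79 -0.54  1.46] op 0.0 q [-0.39  0.11  2.06 -0.    0.98 -0.43] tilt [-3.e-04  0.e+00 -1.e+00]
```

View pics/w2.png

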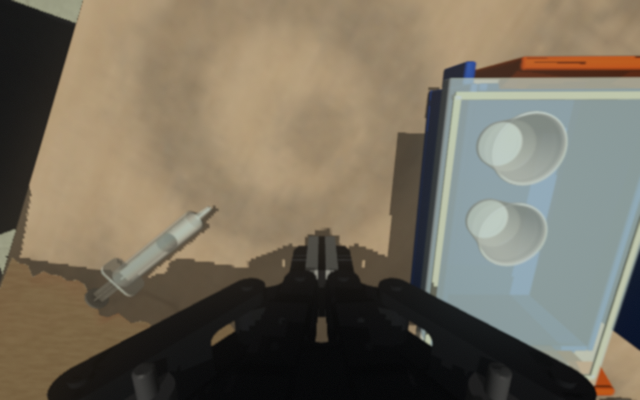

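View pics/s2.png

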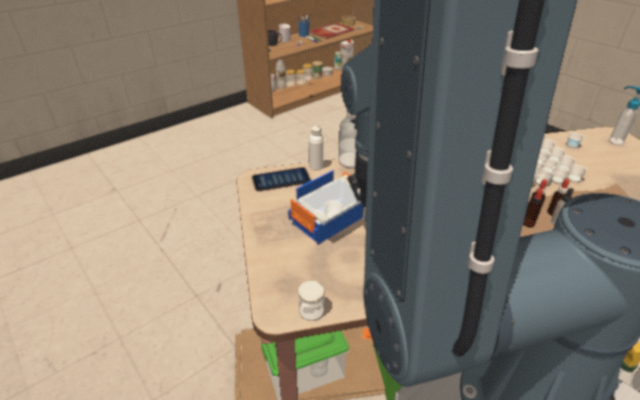

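Request:
move_arm(increments=[{"tx":0.006,"ty":-0.003,"tz":0.002,"turn":0},{"tx":0.012,"ty":-0.003,"tz":0.002,"turn":0},{"tx":0.018,"ty":-0.003,"tz":0.002,"turn":0},{"tx":0.024,"ty":-0.003,"tz":0.002,"turn":0},{"tx":0.03,"ty":-0.003,"tz":0.002,"turn":0},{"tx":0.034,"ty":-0.003,"tz":0.002,"turn":0},{"tx":0.034,"ty":-0.003,"tz":0.002,"turn":0},{"tx":0.034,"ty":-0.003,"tz":0.002,"turn":0}])

```text
time_s: 3.3
eef_pos: [0.4726, -0.0453, 0.0701]
eef_rot: [-0.0, 1.0, 0.022, -0.0]
wrist_force: [0.3, 0.3, 0.0]
opening: -0.001
```

```bash
python3 -c "
from h import *
st(); p,d,c=grab('wrist','w3')"
```

```text
t 3.3 kit xyz mm [-89.9   0.8  70.1] F [0.26 0.26 0.03] op -0.001 q [-0.35  0.18  1.98 -0.    0.99 -0.39] tilt [-4.e-04  1.e-04 -1.e+00]
```

View pics/w3.png

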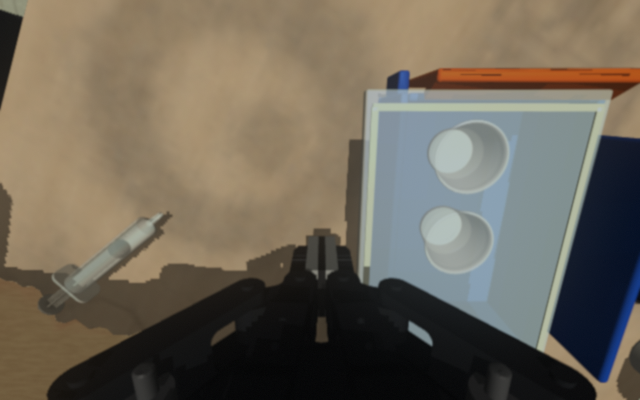

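Request:
move_arm(increments=[{"tx":0.003,"ty":0,"tz":0,"turn":0},{"tx":0.006,"ty":0,"tz":0,"turn":0},{"tx":0.009,"ty":0,"tz":0,"turn":0},{"tx":0.012,"ty":0,"tz":0,"turn":0},{"tx":0.014,"ty":0,"tz":0,"turn":0},{"tx":0.016,"ty":0,"tz":0,"turn":0},{"tx":0.018,"ty":0,"tz":0,"turn":0},{"tx":0.02,"ty":0,"tz":0,"turn":0}])

```text
time_s: 4.02
eef_pos: [0.4926, -0.0445, 0.0702]
eef_rot: [-0.0, 1.0, 0.022, -0.0]
wrist_force: [-1.1, -0.2, -0.4]
opening: 0.001
```

```bash
python3 -c "
from h import *
st(); p,d,c=grab('wrist','w4')"
```

```text
t 4.0167 kit xyz mm [-69.9   0.6  70.2] F [-1.14 -0.23 -0.38] op 0.001 q [-0.33  0.22  1.93 -0.    1.   -0.37] tilt [-3.e-04  0.e+00 -1.e+00]
```

View pics/w4.png

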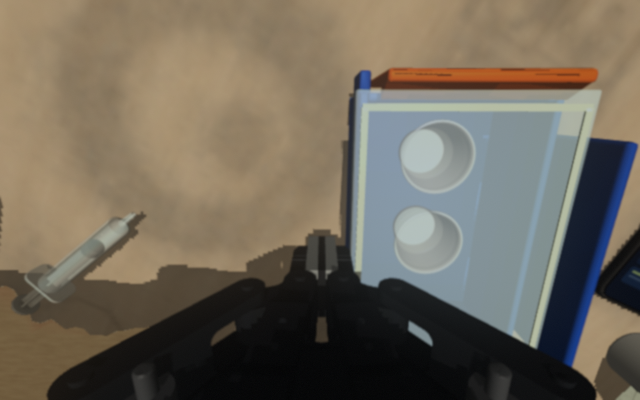

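Request:
move_arm(increments=[{"tx":0.002,"ty":0,"tz":0,"turn":0},{"tx":0.003,"ty":0,"tz":0,"turn":0},{"tx":0.004,"ty":0,"tz":0,"turn":0},{"tx":0.005,"ty":0,"tz":0,"turn":0},{"tx":0.006,"ty":0,"tz":0,"turn":0}])

```text
time_s: 4.48
eef_pos: [0.4985, -0.0443, 0.0703]
eef_rot: [-0.0, 1.0, 0.022, -0.0]
wrist_force: [-5.7, -0.8, 0.5]
opening: 0.003
```

```bash
python3 -c "
from h import *
st(); p,d,c=grab('wrist','w5')"
```

```text
t 4.4833 kit xyz mm [-64.1   0.6  70.3] F [-5.69 -0.77  0.53] op 0.003 q [-0.33  0.23  1.91 -0.    1.   -0.37] tilt [-4.e-04  0.e+00 -1.e+00]
```

View pics/w5.png

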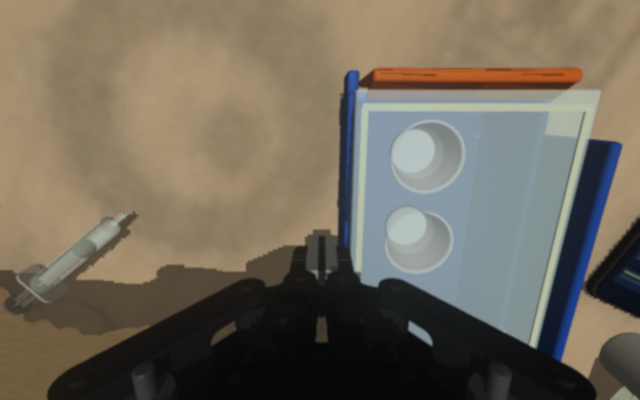

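```bash
python3 - <<'E'
from h import *
w=load('w5')
im=cv2.resize(w['p'][60:260,480:640,::-1],None,fx=4,fy=3,interpolation=cv2.INTER_CUBIC)[:600]
im=cv2.resize(w['p'][70:220,500:640,::-1],None,fx=4,fy=4,interpolation=cv2.INTER_CUBIC); cv2.imwrite('pics/w5c.png',im)
def f(n,u,v,z):
  p=atz(w,u,v,z)-KIT; print(n,round(p@XK*1e3,1),round(p@YK*1e3,1),'depthz',np.round(atd(w,w['d'],u,v)*1e3))
f('lidcornerBL',601,90,.085);f('lidcornerFL',356,92,.085);f('stop',590,140,.095);f('front',350,180,.085)
for z in [.06]: f('boxfrontL',353,90,z)
E
```

```text
lidcornerBL 48.9 79.3 depthz [683.  48.  -1.]
lidcornerFL -49.4 78.9 depthz [510.  35.  84.]
stop 40.7 60.4 depthz [610.  20.  84.]
front -50.9 42.5 depthz [512.  -7.  60.]
boxfrontL -48.2 81.2 depthz [512.  38.  50.]
```

View pics/w5c.png

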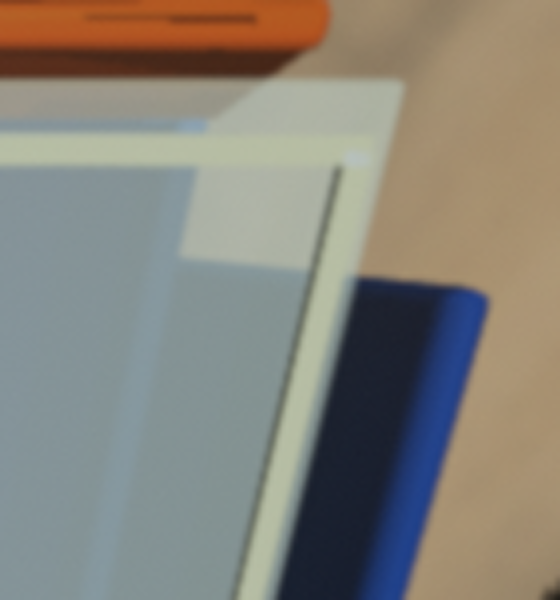

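Request:
move_arm(increments=[{"tx":0.001,"ty":0,"tz":0,"turn":0},{"tx":0.0015,"ty":0,"tz":0,"turn":0}])

```text
time_s: 4.7
eef_pos: [0.4985, -0.0442, 0.0699]
eef_rot: [-0.0, 1.0, 0.022, -0.002]
wrist_force: [-8.6, -2.5, 2.9]
opening: -0.006
```

```bash
python3 - <<'E'
from h import *
st()
for t in ['w4','w5']:
  w=load(t)
w=load('w5'); p=atz(w,611,142,.095)-KIT; print(p@XK,p@YK)
w=load('w4'); p=atz(w,627,142,.095)-KIT; print(p@XK,p@YK)
E
```

```text
t 4.7 kit xyz mm [-64.    0.7  69.9] F [-8.64 -2.49  2.86] op -0.006 q [-0.33  0.23  1.91 -0.    1.   -0.37] tilt [-3.7e-03  1.0e-04 -1.0e+00]
0.04897075533428089 0.059642808210751054
0.049207916257710906 0.05963751211679931
```

Request:
move_arm(increments=[{"tx":0,"ty":0,"tz":0,"turn":0},{"tx":0,"ty":0,"tz":0,"turn":0},{"tx":-0.01,"ty":0,"tz":0,"turn":0},{"tx":-0.02,"ty":0,"tz":0,"turn":0},{"tx":-0.02,"ty":0,"tz":-0.02,"turn":0},{"tx":-0.02,"ty":0,"tz":-0.045,"turn":0},{"tx":-0.01,"ty":-0.01,"tz":-0.06,"turn":0},{"tx":0.01,"ty":-0.03,"tz":-0.06,"turn":0},{"tx":0.04,"ty":-0.05,"tz":-0.06,"turn":0},{"tx":0.062,"ty":-0.056,"tz":-0.06,"turn":0},{"tx":0.062,"ty":-0.056,"tz":-0.06,"turn":0},{"tx":0.062,"ty":-0.056,"tz":-0.06,"turn":0}])

```text
time_s: 5.7
eef_pos: [0.5598, 0.0149, 0.1303]
eef_rot: [0.0, 1.0, 0.023, 0.0]
wrist_force: [0.1, -0.3, -1.0]
opening: 0.001
```

```bash
python3 -c "
from h import *
st(); p,d,c=grab('wrist','w6');grab('scene','s6')"
```

```text
t 5.7 kit xyz mm [-1.000e-01  5.690e+01  1.303e+02] F [ 0.08 -0.27 -0.97] op 0.001 q [-0.19  0.26  1.73  0.    1.15 -0.23] tilt [ 8.e-04 -1.e-04 -1.e+00]
```

View pics/w6.png

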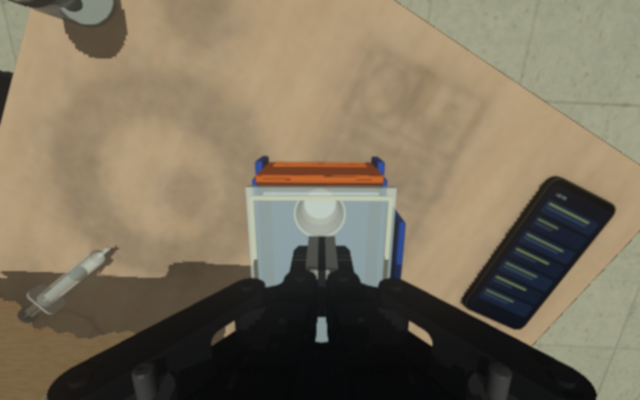

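View pics/s6.png

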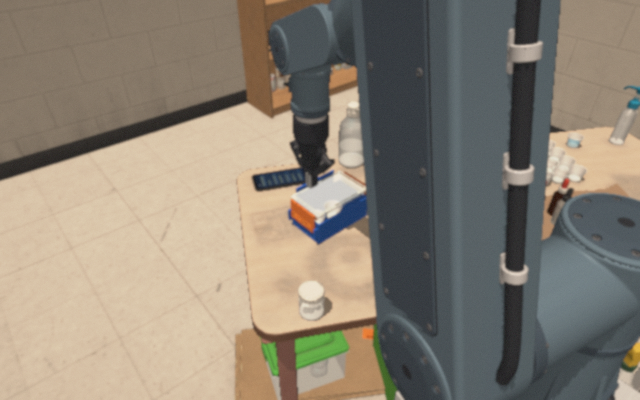

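Request:
move_arm(increments=[{"tx":0,"ty":0,"tz":0.015,"turn":0},{"tx":0,"ty":0,"tz":0.028,"turn":0},{"tx":0,"ty":0,"tz":0.037,"turn":0},{"tx":0,"ty":0,"tz":0.04,"turn":0},{"tx":0,"ty":0,"tz":0.041,"turn":0},{"tx":0,"ty":0,"tz":0.042,"turn":0}])

```text
time_s: 6.3
eef_pos: [0.5595, 0.0141, 0.0886]
eef_rot: [0.0, 1.0, 0.022, 0.0]
wrist_force: [0.3, 0.4, 0.6]
opening: 0.001
```

Request:
move_arm(increments=[{"tx":0,"ty":0,"tz":0.001,"turn":0},{"tx":0,"ty":0,"tz":0.002,"turn":0},{"tx":0,"ty":0,"tz":0.003,"turn":0}])

```text
time_s: 6.55
eef_pos: [0.5599, 0.0143, 0.0858]
eef_rot: [0.0, 1.0, 0.022, 0.0]
wrist_force: [-1.5, 0.4, 0.2]
opening: -0.001
```

Request:
move_arm(increments=[{"tx":0,"ty":0,"tz":0.001,"turn":0},{"tx":0,"ty":0,"tz":0.002,"turn":0}])

```text
time_s: 6.72
eef_pos: [0.5598, 0.0144, 0.0838]
eef_rot: [0.0, 1.0, 0.022, 0.0]
wrist_force: [-0.7, 0.2, 6.3]
opening: -0.001
```

Contact at 84–85 mm with 6 N. I'll press on in small steps.

Request:
move_arm(increments=[{"tx":0,"ty":0,"tz":0.001,"turn":0},{"tx":0,"ty":0,"tz":0.002,"turn":0}])

```text
time_s: 6.88
eef_pos: [0.5599, 0.0142, 0.0822]
eef_rot: [0.0, 1.0, 0.022, 0.0]
wrist_force: [-3.5, -1.7, 8.5]
opening: 0.003
```

Request:
move_arm(increments=[{"tx":0,"ty":0,"tz":0.001,"turn":0},{"tx":0,"ty":0,"tz":0.002,"turn":0}])

```text
time_s: 7.05
eef_pos: [0.5599, 0.014, 0.0805]
eef_rot: [0.0, 1.0, 0.022, 0.0]
wrist_force: [-4.2, -0.6, 11.8]
opening: 0.003
```

Request:
move_arm(increments=[{"tx":0,"ty":0,"tz":0.001,"turn":0},{"tx":0,"ty":0,"tz":0.002,"turn":0}])

```text
time_s: 7.22
eef_pos: [0.5601, 0.0143, 0.078]
eef_rot: [0.0, 1.0, 0.022, 0.001]
wrist_force: [-0.3, 0.7, 2.2]
opening: 0.004
```

Request:
move_arm(increments=[{"tx":0,"ty":0,"tz":0.001,"turn":0},{"tx":0,"ty":0,"tz":0.002,"turn":0}])

```text
time_s: 7.38
eef_pos: [0.56, 0.0144, 0.0755]
eef_rot: [0.0, 1.0, 0.022, 0.001]
wrist_force: [0.1, 0.4, 2.2]
opening: -0.001
```

Request:
move_arm(increments=[{"tx":0,"ty":0,"tz":0.001,"turn":0}])

```text
time_s: 7.47
eef_pos: [0.5599, 0.0144, 0.0744]
eef_rot: [0.0, 1.0, 0.022, 0.0]
wrist_force: [0.0, 0.1, 3.4]
opening: -0.002
```

Request:
move_arm(increments=[{"tx":0,"ty":0,"tz":0.001,"turn":0}])

```text
time_s: 7.55
eef_pos: [0.5598, 0.0144, 0.0733]
eef_rot: [0.0, 1.0, 0.022, 0.0]
wrist_force: [0.8, -0.9, 0.6]
opening: 0.004
```

Request:
move_arm(increments=[{"tx":0,"ty":0,"tz":0.001,"turn":0}])

```text
time_s: 7.63
eef_pos: [0.5592, 0.0145, 0.0718]
eef_rot: [-0.0, 1.0, 0.022, -0.0]
wrist_force: [-0.6, -0.0, 0.0]
opening: -0.001
```

```bash
python3 -c "
from h import *
st(); p,d,c=grab('wrist','w7');grab('scene','s7')
im=load('s7')['p'][155:245,275:385,::-1]; cv2.imwrite('pics/s7c.png',cv2.resize(im,None,fx=6,fy=6,interpolation=2))"
```

```text
t 7.6333 kit xyz mm [-0.8 56.6 71.8] F [-0.58 -0.02  0.04] op -0.001 q [-0.19  0.34  1.76  0.    1.04 -0.23] tilt [-8.e-04  2.e-04 -1.e+00]
```

View pics/w7.png

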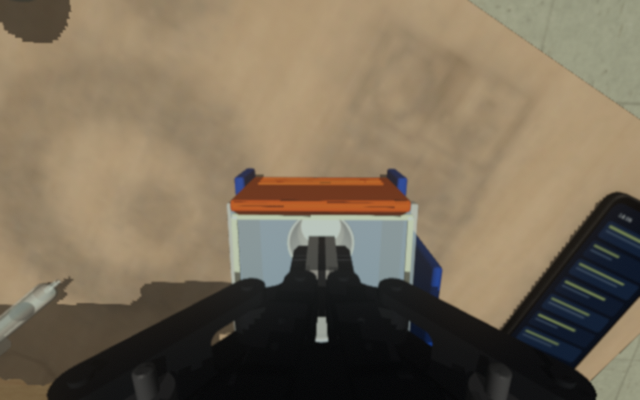

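View pics/s7c.png

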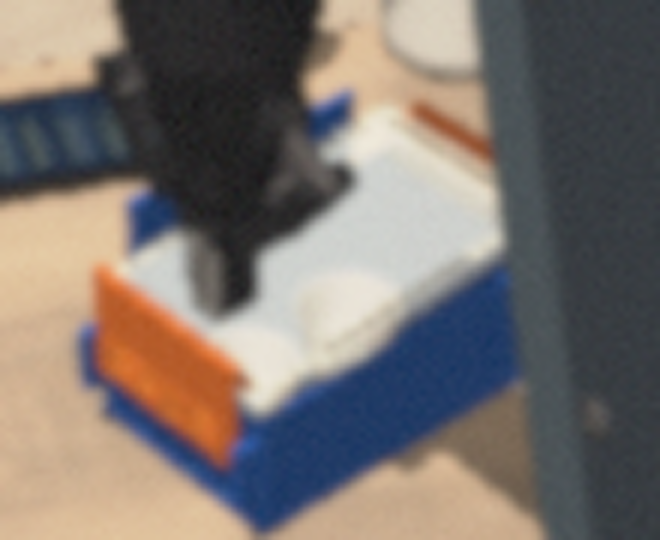

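Request:
move_arm(increments=[{"tx":0.001,"ty":0,"tz":-0.02,"turn":0},{"tx":0.001,"ty":0,"tz":-0.045,"turn":0},{"tx":0.001,"ty":0.02,"tz":-0.05,"turn":0},{"tx":0.001,"ty":0.05,"tz":-0.05,"turn":0},{"tx":0.001,"ty":0.08,"tz":-0.05,"turn":0},{"tx":0.001,"ty":0.105,"tz":-0.05,"turn":0},{"tx":0.001,"ty":0.113,"tz":-0.045,"turn":0},{"tx":0.001,"ty":0.113,"tz":-0.032,"turn":0},{"tx":0.001,"ty":0.113,"tz":-0.022,"turn":0},{"tx":0.001,"ty":0.113,"tz":-0.018,"turn":0},{"tx":0.001,"ty":0.113,"tz":-0.016,"turn":0}])

```text
time_s: 8.65
eef_pos: [0.5639, -0.0965, 0.086]
eef_rot: [-0.001, 1.0, 0.023, -0.002]
wrist_force: [-0.3, 0.5, 0.6]
opening: 0.0
```

```bash
python3 -c "
from h import *
st(); p,d,c=grab('wrist','w8');grab('scene','s8')
im=load('s8')['p'][155:245,275:385,::-1]; cv2.imwrite('pics/s8c.png',cv2.resize(im,None,fx=6,fy=6,interpolation=2))"
```

```text
t 8.65 kit xyz mm [ -1.  -54.5  86. ] F [-0.34  0.47  0.65] op 0.0 q [-0.38  0.35  1.72  0.    1.08 -0.42] tilt [-0.0037  0.0018 -1.    ]
```

View pics/w8.png

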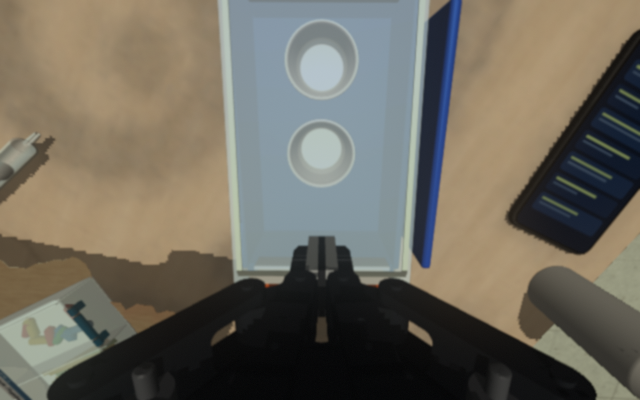

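View pics/s8c.png

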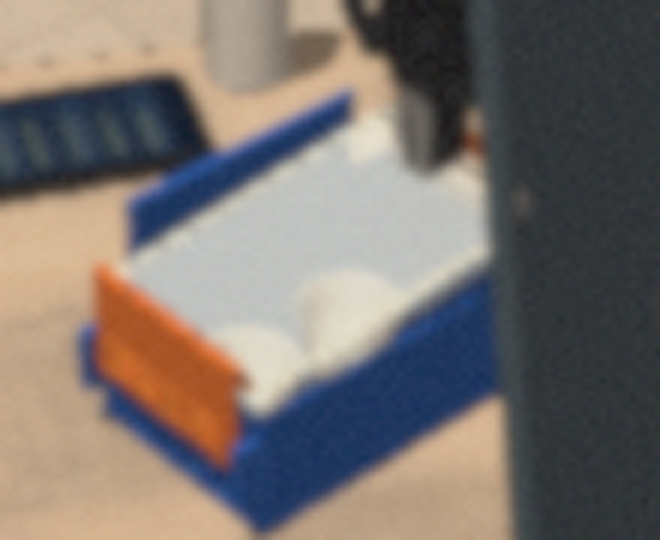

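Request:
move_arm(increments=[{"tx":0,"ty":0,"tz":0.001,"turn":0},{"tx":0,"ty":0,"tz":0.002,"turn":0},{"tx":0,"ty":0,"tz":0.003,"turn":0}])

```text
time_s: 9.0
eef_pos: [0.5659, -0.0982, 0.0857]
eef_rot: [0.0, 1.0, 0.022, 0.0]
wrist_force: [-0.1, -0.2, 0.4]
opening: 0.0
```

Request:
move_arm(increments=[{"tx":0,"ty":0,"tz":0.001,"turn":0},{"tx":0,"ty":0,"tz":0.002,"turn":0}])

```text
time_s: 9.17
eef_pos: [0.5656, -0.0984, 0.0835]
eef_rot: [0.0, 1.0, 0.022, 0.0]
wrist_force: [1.1, -0.6, -0.2]
opening: 0.002
```

Request:
move_arm(increments=[{"tx":0,"ty":0,"tz":0.001,"turn":0},{"tx":0,"ty":0,"tz":0.002,"turn":0}])

```text
time_s: 9.33
eef_pos: [0.5655, -0.0985, 0.0813]
eef_rot: [0.0, 1.0, 0.022, 0.0]
wrist_force: [0.1, 0.6, 0.4]
opening: -0.001
```

Request:
move_arm(increments=[{"tx":0,"ty":0,"tz":0.001,"turn":0},{"tx":0,"ty":0,"tz":0.002,"turn":0}])

```text
time_s: 9.5
eef_pos: [0.5656, -0.0986, 0.0796]
eef_rot: [0.0, 1.0, 0.022, 0.0]
wrist_force: [-1.7, 0.8, 7.5]
opening: 0.001
```

Request:
move_arm(increments=[{"tx":0,"ty":0,"tz":0.001,"turn":0},{"tx":0,"ty":0,"tz":0.002,"turn":0}])

```text
time_s: 9.67
eef_pos: [0.5656, -0.0987, 0.0782]
eef_rot: [0.0, 1.0, 0.022, 0.0]
wrist_force: [-3.7, -0.3, 9.4]
opening: 0.003
```

Request:
move_arm(increments=[{"tx":0,"ty":0,"tz":0.001,"turn":0}])

```text
time_s: 9.75
eef_pos: [0.5658, -0.0988, 0.0772]
eef_rot: [0.0, 1.0, 0.022, 0.0]
wrist_force: [-0.7, -0.1, 0.1]
opening: -0.0
```

Request:
move_arm(increments=[{"tx":0,"ty":0,"tz":0.001,"turn":0},{"tx":0,"ty":0,"tz":0.002,"turn":0}])

```text
time_s: 9.92
eef_pos: [0.5658, -0.0989, 0.0746]
eef_rot: [0.0, 1.0, 0.022, 0.0]
wrist_force: [-0.9, -2.0, 2.2]
opening: 0.001
```

Request:
move_arm(increments=[{"tx":0,"ty":0,"tz":0.001,"turn":0},{"tx":0,"ty":0,"tz":0.002,"turn":0}])

```text
time_s: 10.08
eef_pos: [0.5658, -0.0988, 0.0724]
eef_rot: [0.0, 1.0, 0.022, 0.0]
wrist_force: [-0.2, -1.8, 2.9]
opening: -0.001
```

```bash
python3 -c "
from h import *
st(); p,d,c=grab('wrist','w9');grab('scene','s9')
im=load('s9')['p'][155:245,275:385,::-1]; cv2.imwrite('pics/s9c.png',cv2.resize(im,None,fx=6,fy=6,interpolation=2))"
```

```text
t 10.0833 kit xyz mm [  0.7 -56.9  72.4] F [-0.23 -1.81  2.94] op -0.001 q [-0.38  0.37  1.72 -0.    1.05 -0.42] tilt [ 7.e-04 -5.e-04 -1.e+00]
```

View pics/w9.png

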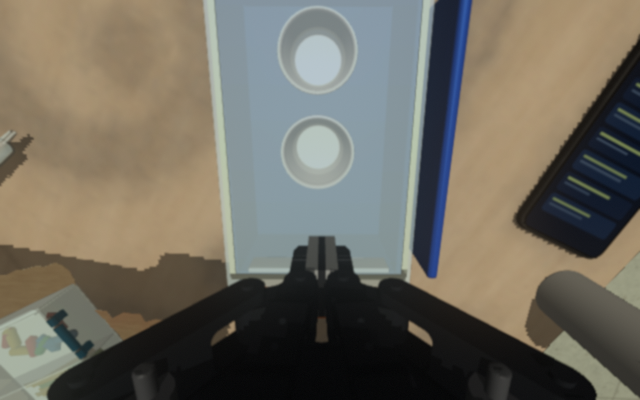

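View pics/s9c.png

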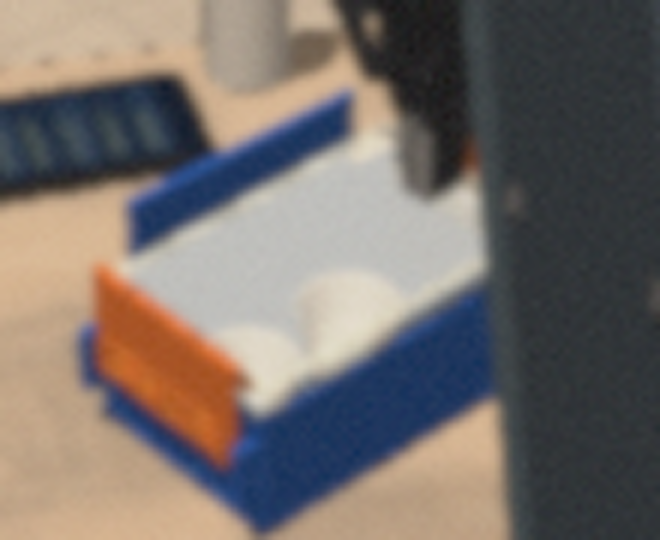

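Request:
move_arm(increments=[{"tx":0,"ty":0,"tz":0.001,"turn":0},{"tx":0,"ty":0,"tz":0.001,"turn":0}])

```text
time_s: 10.35
eef_pos: [0.5656, -0.0985, 0.0712]
eef_rot: [0.0, 1.0, 0.022, 0.0]
wrist_force: [0.1, -1.6, 1.9]
opening: -0.002
```

Request:
move_arm(increments=[{"tx":0,"ty":0,"tz":0.001,"turn":0},{"tx":0,"ty":0,"tz":0.001,"turn":0}])

```text
time_s: 10.52
eef_pos: [0.5649, -0.0979, 0.0697]
eef_rot: [-0.001, 1.0, 0.022, -0.001]
wrist_force: [-0.5, 0.4, -0.6]
opening: 0.003
```

Request:
move_arm(increments=[{"tx":0,"ty":0,"tz":0.001,"turn":0},{"tx":0,"ty":0,"tz":0.001,"turn":0}])

```text
time_s: 10.68
eef_pos: [0.5648, -0.0979, 0.0685]
eef_rot: [-0.0, 1.0, 0.022, -0.001]
wrist_force: [-0.7, -0.6, -0.3]
opening: 0.002
```

Request:
move_arm(increments=[{"tx":0,"ty":0,"tz":-0.01,"turn":0},{"tx":0,"ty":0,"tz":-0.03,"turn":0},{"tx":0,"ty":0,"tz":-0.05,"turn":0},{"tx":-0.03,"ty":0,"tz":-0.08,"turn":0},{"tx":-0.06,"ty":0,"tz":-0.1,"turn":0},{"tx":-0.09,"ty":0,"tz":-0.1,"turn":0},{"tx":-0.1,"ty":0,"tz":-0.1,"turn":0},{"tx":-0.1,"ty":0,"tz":-0.1,"turn":0}])

```text
time_s: 11.35
eef_pos: [0.4638, -0.1025, 0.1699]
eef_rot: [0.0, 1.0, 0.021, 0.0]
wrist_force: [-0.7, -0.2, -0.6]
opening: -0.003
```

```bash
python3 -c "
from h import *
st(); p,d,c=grab('wrist','w10');grab('scene','s10')
im=load('s10')['p'][155:245,275:385,::-1]; cv2.imwrite('pics/s10c.png',cv2.resize(im,None,fx=6,fy=6,interpolation=2))"
```

```text
t 11.35 kit xyz mm [-101.3  -56.   169.9] F [-0.66 -0.22 -0.57] op -0.003 q [-0.47  0.02  1.91 -0.    1.21 -0.51] tilt [ 0. -0. -1.]
```

View pics/w10.png

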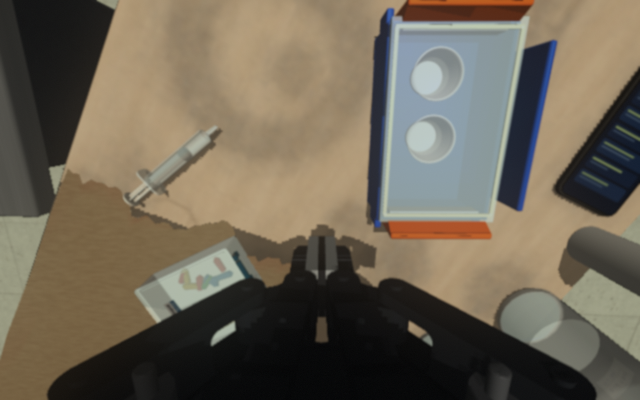

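View pics/s10c.png

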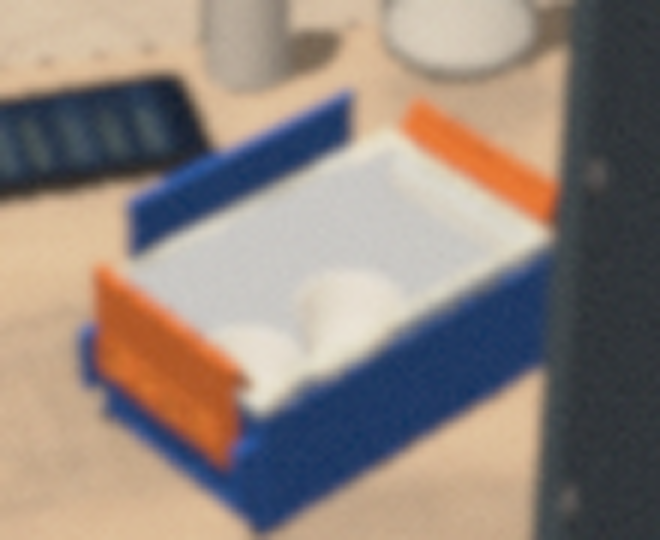

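```bash
python3 - <<'E'
from h import *
w=load('w10')
im=w['p'][0:250,360:570,::-1]; cv2.imwrite('pics/w10c.png',cv2.resize(im,None,fx=2.4*1.0,fy=2.4,interpolation=2))
for u,v in [(394,60),(394,120),(390,180),(386,212),(405,216),(440,216),(470,216),(495,200),(505,150),(515,80),(522,30),(450,24),(420,24),(500,24)]:
  p=atd(w,w['d'],u,v)-KIT; print((u,v),np.round([p@XK*1e3,p@YK*1e3,p[2]*1e3],1))
s=load('s10')
d=s['d']
for u,v in [(305,200),(300,204),(320,190),(340,180),(355,185),(360,192),(345,200)]:
  p=atd(s,d,u,v)-KIT; print('s',(u,v),np.round([p@XK*1e3,p@YK*1e3,p[2]*1e3],1))
E
```

```text
(394, 60) [-45.9  51.4  68.2]
(394, 120) [-43.    7.7  68.4]
(390, 180) [-42.9 -41.2  67.5]
(386, 212) [-44.7 -69.6  68. ]
(405, 216) [-27.8 -73.5  67.5]
(440, 216) [  2.2 -73.2  68.6]
(470, 216) [ 29.1 -73.8  67. ]
(495, 200) [ 48.  -59.   67.8]
(505, 150) [ 48.1 -16.1  69.6]
(515, 80) [48.  37.  67.1]
(522, 30) [45.8 70.8 68.6]
(450, 24) [-6.3 75.4 67. ]
(420, 24) [-28.5  75.4  67.7]
(500, 24) [29.6 75.  67.9]
s (305, 200) [31.1 49.9 67.3]
s (300, 204) [26.9 68.7 67.5]
s (320, 190) [38.2 -4.2 66.2]
s (340, 180) [ 34.9 -68.7  67.4]
s (355, 185) [ -8.6 -78.3  70.8]
s (360, 192) [-35.6 -68.5  69.3]
s (345, 200) [-33.3 -20.1  68.5]
```

View pics/w10c.png

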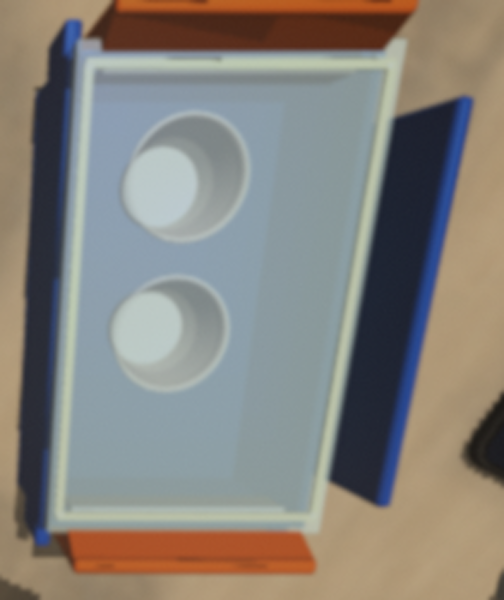

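```bash
python3 - <<'E'
from h import *
w=load('w10')
for n,u,v in [('FL',360+80/2.4,40/2.4),('BL',360+404/2.4,42/2.4),('BR',360+318/2.4,530/2.4),('FR',360+48/2.4,532/2.4)]:
  p=atz(w,u,v,.068)-KIT; print(n,np.round([p@XK*1e3,p@YK*1e3],1))
togo(0,0,.08)
E
```

```text
FL [-48.3  80.1]
BL [49.2 78.9]
BR [ 48.8 -78. ]
FR [-49.5 -78.5]
shift mm [ 98.9 -56.8  89.9] yaw 2.4647658295092323 turn to kit -0.1352341704907678 P [ 0.5625 -0.042   0.08  ]
```

Lid corners come out at x = ±49 and y = ±79, with its top at 68 mm all round, so it's seated. Next is the confirming press at the centre.

Request:
move_arm(increments=[{"tx":0.02,"ty":-0.015,"tz":0,"turn":0},{"tx":0.05,"ty":-0.035,"tz":0,"turn":0},{"tx":0.08,"ty":-0.05,"tz":0.02,"turn":0},{"tx":0.099,"ty":-0.057,"tz":0.045,"turn":0},{"tx":0.099,"ty":-0.057,"tz":0.07,"turn":0},{"tx":0.099,"ty":-0.057,"tz":0.085,"turn":0},{"tx":0.099,"ty":-0.057,"tz":0.092,"turn":0},{"tx":0.099,"ty":-0.057,"tz":0.095,"turn":0},{"tx":0.099,"ty":-0.057,"tz":0.097,"turn":0},{"tx":0.099,"ty":-0.057,"tz":0.097,"turn":0}])

```text
time_s: 12.28
eef_pos: [0.5627, -0.0418, 0.0728]
eef_rot: [0.0, 1.0, 0.022, 0.0]
wrist_force: [-0.2, 1.0, 0.0]
opening: -0.003
```

Request:
move_arm(increments=[{"tx":0,"ty":0,"tz":0.001,"turn":0},{"tx":0,"ty":0,"tz":0.002,"turn":0},{"tx":0,"ty":0,"tz":0.003,"turn":0}])

```text
time_s: 12.53
eef_pos: [0.5626, -0.0418, 0.0702]
eef_rot: [0.0, 1.0, 0.022, 0.001]
wrist_force: [-0.9, -0.6, 0.1]
opening: 0.001
```

Request:
move_arm(increments=[{"tx":0,"ty":0,"tz":0.0007,"turn":0},{"tx":0,"ty":0,"tz":0.001,"turn":0}])

```text
time_s: 12.7
eef_pos: [0.5621, -0.0416, 0.0686]
eef_rot: [0.0, 1.0, 0.022, 0.0]
wrist_force: [0.5, 0.6, 0.2]
opening: 0.0
```

Request:
move_arm(increments=[{"tx":0,"ty":0,"tz":0.0007,"turn":0},{"tx":0,"ty":0,"tz":0.001,"turn":0}])

```text
time_s: 12.87
eef_pos: [0.5621, -0.0416, 0.0681]
eef_rot: [0.0, 1.0, 0.022, 0.0]
wrist_force: [-2.8, 1.3, 7.8]
opening: 0.005
```

Request:
move_arm(increments=[{"tx":0,"ty":0,"tz":0.0007,"turn":0},{"tx":0,"ty":0,"tz":0.001,"turn":0}])

```text
time_s: 13.03
eef_pos: [0.5622, -0.0416, 0.068]
eef_rot: [0.0, 1.0, 0.022, 0.0]
wrist_force: [-6.5, 1.0, 16.2]
opening: -0.001
```

Request:
move_arm(increments=[{"tx":0,"ty":0,"tz":-0.0002,"turn":0},{"tx":0,"ty":0,"tz":-0.0002,"turn":0},{"tx":0,"ty":0,"tz":-0.0002,"turn":0},{"tx":0,"ty":0,"tz":-0.0002,"turn":0}])

```text
time_s: 13.37
eef_pos: [0.5622, -0.0416, 0.068]
eef_rot: [0.0, 1.0, 0.022, 0.0]
wrist_force: [-5.2, 0.1, 11.9]
opening: -0.004
```

Request:
move_arm(increments=[{"tx":0,"ty":0,"tz":0,"turn":0},{"tx":0,"ty":0,"tz":0,"turn":0},{"tx":0,"ty":0,"tz":0,"turn":0},{"tx":0,"ty":0,"tz":0,"turn":0},{"tx":0,"ty":0,"tz":0,"turn":0},{"tx":0,"ty":0,"tz":0,"turn":0},{"tx":0,"ty":0,"tz":0,"turn":0},{"tx":0,"ty":0,"tz":0,"turn":0}])

```text
time_s: 14.03
eef_pos: [0.5622, -0.0416, 0.068]
eef_rot: [0.0, 1.0, 0.022, 0.0]
wrist_force: [-5.8, 0.7, 12.4]
opening: 0.001
```

Request:
move_arm(increments=[{"tx":0,"ty":0,"tz":-0.005,"turn":0},{"tx":0,"ty":0,"tz":-0.02,"turn":0},{"tx":0,"ty":0,"tz":-0.045,"turn":0},{"tx":-0.03,"ty":0,"tz":-0.075,"turn":0},{"tx":-0.06,"ty":0,"tz":-0.1,"turn":0},{"tx":-0.1,"ty":0,"tz":-0.11,"turn":0},{"tx":-0.12,"ty":0,"tz":-0.11,"turn":0},{"tx":-0.12,"ty":0,"tz":-0.11,"turn":0},{"tx":-0.12,"ty":0,"tz":-0.11,"turn":0},{"tx":-0.12,"ty":0,"tz":-0.11,"turn":0}])

```text
time_s: 14.87
eef_pos: [0.4429, -0.047, 0.1769]
eef_rot: [0.0, 1.0, 0.022, 0.001]
wrist_force: [-0.0, -0.2, -0.0]
opening: 0.0
```

```bash
python3 - <<'E'
from h import *
st(); grab('wrist','w11');grab('scene','s11');grab('top','t11')
w=load('w11')
im=w['p'][:280,330:570,::-1]; cv2.imwrite('pics/w11c.png',cv2.resize(im,None,fx=2,fy=2,interpolation=2))
P=[]
d=w['d']
for kx in (-44,0,44):
  for ky in (-70,0,70):
    q=KIT+XK*kx/1e3+YK*ky/1e3+[0,0,.068]; u,v=proj(w,q)
    if 0<=u<640 and 0<=v<400:
      p=atd(w,d,u,v)-KIT; print(kx,ky,np.round([u,v]),round(p[2]*1e3,1))
E
```

```text
t 14.8667 kit xyz mm [-119.7    0.5  176.9] F [-0.01 -0.19 -0.02] op 0.0 q [-0.37 -0.06  1.98  0.    1.22 -0.42] tilt [ 1.5e-03 -4.0e-04 -1.0e+00]
-44 -70 [401. 266.] 67.0
-44 0 [407. 195.] 68.5
-44 70 [414. 112.] 67.5
0 -70 [448. 266.] 68.3
0 0 [457. 195.] 68.4
0 70 [468. 112.] 67.9
44 -70 [494. 266.] 68.0
44 0 [507. 195.] 68.1
44 70 [523. 112.] 67.7
```

View pics/w11c.png

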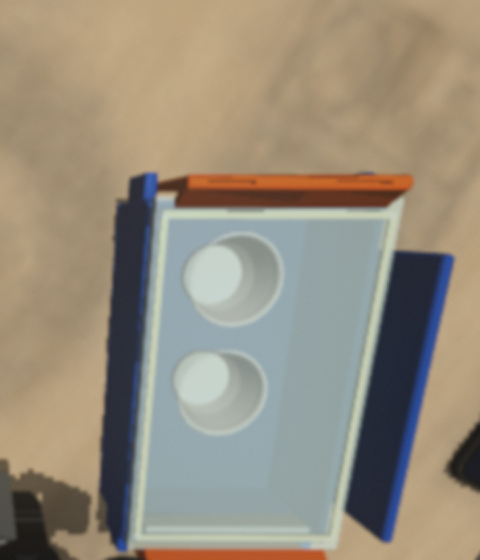

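View pics/s11.png

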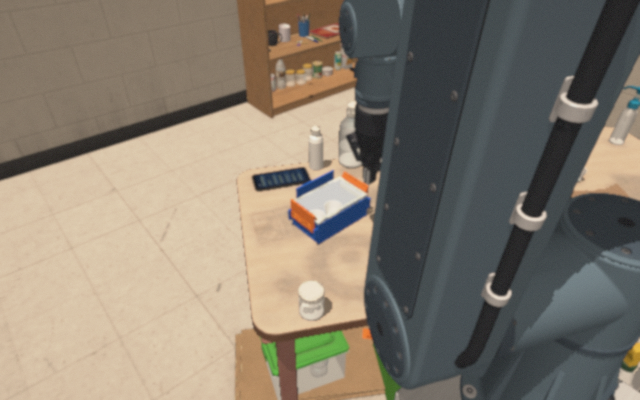

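The lid lies flat under both catches with its top at 67–68.5 mm at all nine points. The jar and glue bottle stand where they were, and the arm is clear. Handing in.

```bash
python3 -c "
from h import *
print(workorder.hand_in())"
```

```text
the job is handed in; nothing more can be done
None
```

The lid is seated flat under both catches, and I handed the job in at about 15 s; no verdict was reported.

- **Slide:** I pushed the lid back with the shut fingers on its front edge. At the stop, a further 1.5 mm of commanded push moved nothing and the force rose to about 9 N.
- **Snap:** I pressed the left end down, then the right. The highest downward readings I saw were about 12 N on the left and 9 N on the right. I then took the hand off.
- **Confirming press:** I leaned on the centre of the lid for about 1 s. It read 16 N at first, then 12 N, and the lid stayed at 68 mm. I then let go and moved clear.
- **Force limit:** The highest vertical reading at any point was 16 N, well under 40 N. Forces were only read at the end of each call, so brief peaks in between were not seen.
- **Final checks:** The lid top measured 67–68.5 mm at nine points (68 mm is home). Before the confirming press its corners sat within about 2 mm of home, with no visible turn. The wrist force is zero and nothing touches the robot.
- **Bystanders:** The jar and glue bottle looked unmoved in the last picture. The wash bottle is partly hidden by the arm there, but the arm never went near it.

The first move call was refused and did nothing; giving every field in each row fixed it. No check disagreed beyond the 2 mm accuracy of the cameras.

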